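# Fit the filter module and hold the photometer shutter at the index

### The arm

A 7-joint arm with a two-finger parallel gripper is mounted at the origin on a cart in front of the work surface, level with it; the furniture and walls round the work are solid. World frame = base frame: x ahead of the robot, y to its left, z up, the work surface at z = 0. Lengths are in m, angles in degrees, forces in N, time in s.
With the tool pointing down it reaches from about 0.425 to 0.8 m from the base axis. Payload 8.3 kg.
Tool frame: the origin (TCP) lies at the very end of the fingers, on their centre line; the grasp point (between the pads) lies 19 mm behind it; z points along the fingers, y is the line along which they close (so a half turn about z gives the same grasp; the last joint's range is limited). The gripper opens to 85 mm and grips with 20 to 120 N. Pads are 22 mm wide; open, the fingers measure 114 mm over their backs; the gripper's body (76 mm by 85 mm) begins 54 mm behind the grasp point. The pads swing forward as they close: fully open they stand 13 mm farther back than shut.
Start: joints at [-67.489, 21.967, 0.94, 78.501, -0.361, 79.538, -2.664], TCP at [0.275, 0.561, 0.231] pointing down, gripper open.
Joint ranges: [-169.22, 169.22], [-14.56, 117.87], [-87.37, 89.26], [10.42, 133.3], [-82.24, 262.24], [0.94, 117.77], [-172.7, 172.7]. Speed limits (degrees/s): [136.94, 136.94, 172.46, 172.46, 180, 180, 180].

### API

Orientations are given as a 3x3 rotation matrix whose columns are the frame's x, y, z axes.
In Python, from cell import manip gives the robot as it stands. The module is installed in compiled form; this text tells all that it offers.
- The arm moves only by the shell command python3 -m crank 'ROWS' [FORCE]. ROWS is text: rows parted by semicolons, each of 5 numbers parted by spaces: the shift along the tool's x, y, z in mm, then the turn about the tool's z in rad, then the finger opening in mm, from 0 to 85.4. In form: tx ty tz roll gripper; .... A call has 1 to 10 rows; each row is the pose to reach, as a shift and turn from the pose commanded when the call began, along the tool's axes at that moment; what a row does not reach only later rows make up. A row lasts 1/8 s, in which the tool goes at most 62.5 mm and 10.7 degrees, less where a joint would pass 70% of its speed; a pose out of reach is approached as far as the arm can. A call with a gripper value outside its range is refused whole. The fingers move at their own pace and stop on an object; FORCE is the grip in N (left out, the last holds). Time passes only in rows, so rows that repeat a pose let the fingers close. It gives the time, the measured TCP pose, the force, the opening and the grip force at its end, in the units of the state.
- manip.state(): the state, without advancing time (a new reading comes with each control period).
- manip.read_camera(name): name is "side" or "top"; returns the picture (400x640x3 uint8, blue, green, red); there is no depth.
- manip.camera_params(name): a dict with "intrinsics" (3x3 intrinsics, pixels), "k1" (the pictures are not rectified: a ray, as slopes to the right and down, at radius r is drawn at 1 + k1 r^2 times it, then the intrinsics apply), "eye" and "attitude" of the camera in the world. Camera axes: x right, y down, z forward; pixel columns grow to the right and rows downward; lengths in m; the calibration is good to about 2 mm. A picture is of the moment at which its call begins. camera_params takes no time and is no camera call.
- manip.hand_in(): hands the job in; it is judged then, once.
Trained networks look in the newest picture that a camera, given by its name, has taken for a name from the list of things; names that differ only in an ending like _2 or _b are one class to them, and where a whole thing is asked for, a point or a joint stands for the part that bears it (a point fixed in the world has none). Each returns a list of dicts, best first, with "confidence" (0 to 1); they miss things now and then, are a little off and sometimes report something else, mostly with a low value. They report only what shows in the picture. A call takes as long as a camera call.
- manip.boxes_of(camera, name): "box" ([centre column, centre row, width, height] in pixels, round what is visible of it).
- manip.tip_of(camera, name): "xy" ([column, row] in pixels: a listed point, or the origin of a listed thing).
The state is a dict: "time_s": time; "joints": joint angles; "qd": joint speeds; "joint_efforts": joint torques, N m; "eef_pos": TCP position; "tcp_rot": TCP orientation; "ft_force": force on the tool from outside, world axes, zero at the start; "wrist_torque": the same for the moment, N m; "grip_width": opening from 0.0 (shut) to 1.0 (fully open); "finger_force": force on a finger pad.
Only numpy, scipy, OpenCV 4.12 (cv2) and the standard library are available. Lean on these libraries where they do the work, as an engineer would, in place of code of your own. Each camera call takes 0.05 s, during which the arm holds its last target. There are 200 camera calls.

### The job

Set the bench photometer up for a reading: take the green-capped filter module out of the storage block and plug it fully home, upright and keyed the right way round, into the socket on top of the photometer. Keep the spring-return shutter shut until the module is in; then pull its black grip straight out until the white pointer line stands level with the red index on the scale, and hold it there. The program finishes while the gripper is still holding the grip at the index (let go and it springs shut); do not shift the red index, and leave the blue and amber modules, the timer and the blue-capped dropper bottle where they are.

Things in the scene. Friction and masses are not known exactly. Their poses are not given: they have to be found in the camera images.
- photometer: fixed bench photometer, front faces -x. Bed plate x = -150 to 103 mm, y = +-66, 8 mm high; light grey housing x = -35 to 97, y = +-60, top at 48; on it a black socket block x = -25 to 41, y = +-21, top at 66; behind that a round cap 42 mm across at (72, -36), top at 64. Origin on the worktop below the large socket hole
- socket (a point): centre of the mouth of the large square hole (16 mm wide, 16 deep) in the top of the socket block, 66 mm up; axes as the photometer's. A small square hole (9 mm wide, 16 deep, white mark beside it) lies 19 mm toward +x. Mouths are chamfered 2 mm. Fully home, the module's origin and axes coincide with this point's and its block rests on the socket block
- module_green: plug-in filter module, green cap. Black block 38 mm (x) by 24 (y) by 42 tall, middle at x = +8 mm; under it a square nose (14 mm wide, 14 long) at x = 0 and a thinner key post (7 mm wide, 12 long) at x = +19, the end with the white line. Origin on the nose's axis, level with the block's underside; z up. About 60 g. The one to plug in
- module_blue: plug-in filter module, blue cap. Black block 38 mm (x) by 24 (y) by 42 tall, middle at x = +8 mm; under it a square nose (14 mm wide, 14 long) at x = 0 and a thinner key post (7 mm wide, 12 long) at x = +19, the end with the white line. Origin on the nose's axis, level with the block's underside; z up. Stays where it is
- module_amber: plug-in filter module, amber cap. Black block 38 mm (x) by 24 (y) by 42 tall, middle at x = +8 mm; under it a square nose (14 mm wide, 14 long) at x = 0 and a thinner key post (7 mm wide, 12 long) at x = +19, the end with the white line. Origin on the nose's axis, level with the block's underside; z up. Stays where it is
- storage_block: grey block fixed to the worktop, 200 mm (x) by 60 by 20 high, with three loose-fitting bays (33 x 18 mm, 17 deep) in a row along its x, 62 mm apart. The modules stand in them in any order, blocks resting on its top, their x along its x. Origin under its centre
- shutter (a joint): travel of the shutter slide in m: 0 shut (as it starts), growing as it is pulled out of the front along the photometer's -x; stop at 0.060. A spring pulls it shut with about 5 N at 0, 1.1 N more for each 10 mm; it never latches
- index (a joint): position of the red index along the scale in m, in the shutter's units: the white pointer line is level with it when joint shutter has this value (0.018 to 0.045). Held by friction only; must not be moved
- pull_grip: black upright grip plate on the shutter's two rods, in front of the housing: 12 mm thick (x), 28 wide (y), z = 14 to 68 mm, free on both sides, 30 mm clear of the housing when shut; moves with joint shutter. A low pointer arm (top at z = 17) with a white line reaches to y = -32. Rods at z = 27 to 33 behind it. Origin at worktop level below its centre, axes as the photometer's
- grip_point (a point): middle of the grip plate, 50 mm above the worktop; pinch here from above across the 28 mm width (y)
- pointer (a point): end of the white pointer line beside the scale, 31 mm to the -y side of the grip's centre, z = 15.5 mm
- index_tip (a point): pointed end of the red index beside the scale, z = 15.5 mm; the index is a red block 12 x 18 mm, top at 17.5 mm (screw head to 20), on the white scale at the -y side of the bed plate
- timer: white bench timer with small buttons, 62 x 62 x 20 mm, to the right of the storage block; origin at its underside
- dropper_blue: white dropper bottle with a blue cap, 33 mm across, 86 mm tall, standing to the left of the photometer; origin at its underside

How it is judged:
By the outcome, as a careful person would: the job done as asked, in the order asked, and still so for the second after the job is handed in, while the arm keeps its last pose, push and grip.
It also fails if it takes over 51 s, if anything falls off the work surface, if the arm or the gripper's body presses on something with over 40 N, if the wrist force passes 120 N, or if a joint passes its speed limit or range.

## Working session

There is one attempt and no reset: what is moved stays moved. The work goes in short steps, Python scripts to look and compute and a shell command to move; the robot and the scene stay as the last step left them, time stands still between calls to the robot, and variables do not carry over. Pictures are saved under pics/ and viewed, at most 10 in all, crops included, and the job is handed in when it is done.

```bash
mkdir -p pics; cat > h.py <<'E'
import numpy as np, cv2
from cell import manip
def ray(cam,uv):
    p=manip.camera_params(cam);K=np.array(p["intrinsics"]);k=p["k1"]
    d=np.array([(uv[0]-K[0,2])/K[0,0],(uv[1]-K[1,2])/K[1,1]]);s=d.copy()
    for _ in range(30): s=d/(1+k*(s@s))
    R=np.array(p["attitude"]);return np.array(p["eye"]),R@np.array([s[0],s[1],1])
def atz(cam,uv,z):
    e,d=ray(cam,uv);return e+d*(z-e[2])/d[2]
def proj(cam,X):
    p=manip.camera_params(cam);K=np.array(p["intrinsics"]);R=np.array(p["attitude"])
    c=R.T@(np.array(X)-np.array(p["eye"]));s=c[:2]/c[2];s=s*(1+p["k1"]*(s@s));return K[:2,:2]@s+K[:2,2]
E
python3 - <<'E'
from h import *
np.set_printoptions(precision=4,suppress=True)
for c in("top","side"):
    im=manip.read_camera(c);cv2.imwrite(f"pics/{c}0.png",im);p=manip.camera_params(c);print(c,p)
    for n,z in(("socket",.066),("module_green",.02),("module_blue",.02),("module_amber",.02),("storage_block",0),("photometer",0),("grip_point",.05),("pointer",.0155),("index_tip",.0155),("timer",0),("dropper_blue",0)):
        for r in manip.tip_of(c,n)[:2]: print(c,n,r["confidence"],r["xy"],atz(c,r["xy"],z))
s=manip.state();print(s["time_s"],s["eef_pos"],s["tcp_rot"],s["grip_width"])
E
```

```text
top {'intrinsics': array([[436.4429,   0.    , 317.9516],
       [  0.    , 436.4429, 203.7027],
       [  0.    ,   0.    ,   1.    ]]), 'k1': -0.08965500826432055, 'eye': array([ 0.4331, -0.0082,  1.4726]), 'attitude': array([[ 0.0033, -0.9984,  0.0566],
       [-1.    , -0.0031,  0.0032],
       [-0.003 , -0.0566, -0.9984]])}
top socket 0.55 [260.0, 186.9] [0.5668 0.1844 0.066 ]
top module_green 0.48 [367.8, 225.6] [ 0.443  -0.1697  0.02  ]
top module_blue 0.56 [368.8, 192.2] [ 0.5545 -0.1733  0.02  ]
top module_amber 0.65 [368.5, 208.9] [ 0.4986 -0.1721  0.02  ]
top storage_block 0.8 [365.7, 205.7] [ 0.5103 -0.165   0.    ]
top photometer 0.74 [266.2, 187.3] [0.5718 0.1723 0.    ]
top photometer 0.15 [262.7, 185.8] [0.5768 0.1842 0.    ]
top grip_point 0.6 [255.9, 207.5] [0.5007 0.1993 0.05  ]
top grip_point 0.43 [363.3, 224.8] [ 0.4453 -0.1516  0.05  ]
top pointer 0.65 [266.2, 211.6] [0.4887 0.1695 0.0155]
top timer 0.54 [421.2, 240.4] [ 0.3934 -0.3529  0.    ]
top dropper_blue 0.47 [211.0, 166.0] [0.6446 0.3627 0.    ]
side {'intrinsics': array([[495.5701,   0.    , 322.1386],

[... 359 characters left out ...]
248.0] [ 0.431  -0.1508  0.02  ]
side module_blue 0.51 [341.4, 254.5] [ 0.5599 -0.1915  0.02  ]
side module_amber 0.75 [316.4, 249.9] [ 0.5001 -0.1657  0.02  ]
side storage_block 0.79 [319.1, 259.8] [ 0.5055 -0.1803  0.    ]
side photometer 0.58 [334.4, 196.1] [0.5735 0.1594 0.    ]
side grip_point 0.55 [309.1, 180.0] [0.4973 0.1779 0.05  ]
side pointer 0.49 [304.1, 193.1] [0.4802 0.1585 0.0155]
side timer 0.73 [267.2, 312.0] [ 0.3829 -0.3659  0.    ]
side timer 0.73 [318.4, 260.2] [ 0.5037 -0.1819  0.    ]
side dropper_blue 0.76 [351.3, 168.3] [0.6502 0.3631 0.    ]
1.2 [0.275  0.5612 0.2312] [[-0.898   0.4401 -0.0001]
 [ 0.4401  0.898  -0.0001]
 [ 0.     -0.0001 -1.    ]] 1.000157659250958
```

View pics/top0.png

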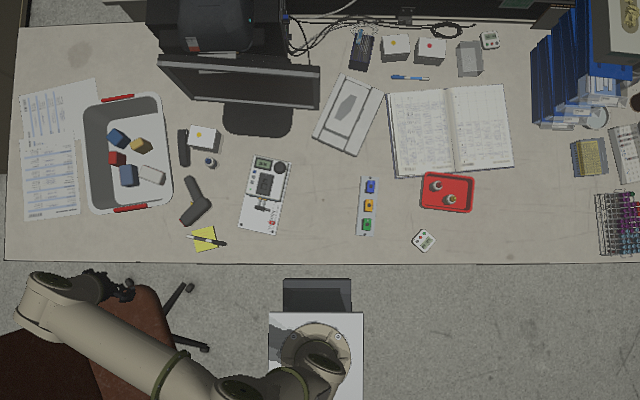

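View pics/side0.png

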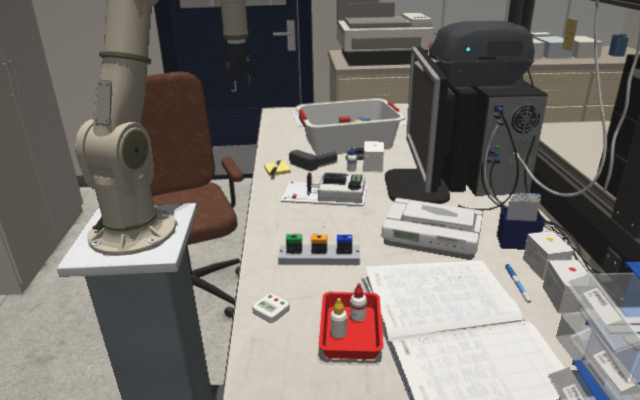

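```bash
python3 - <<'E'
import cv2,numpy as np
t=cv2.imread("pics/top0.png");s=cv2.imread("pics/side0.png")
f=lambda im,x,y,w,h,k:cv2.resize(im[y:y+h,x:x+w],None,fx=k,fy=k,interpolation=cv2.INTER_CUBIC)
o=np.zeros((600,800,3),np.uint8)
a=f(t,233,150,66,90,6);o[:540,:396]=a
b=f(t,350,170,34,70,6);o[:420,396:600]=b
c=f(s,275,165,100,45,4);o[420:600,400:800]=c
d=f(s,275,228,50,40,4);o[:160,600:800]=d
d=f(s,320,228,50,40,4);o[160:320,600:800]=d
cv2.imwrite("pics/crop0.png",o)
E
```

```text
(no output)
```

View pics/crop0.png

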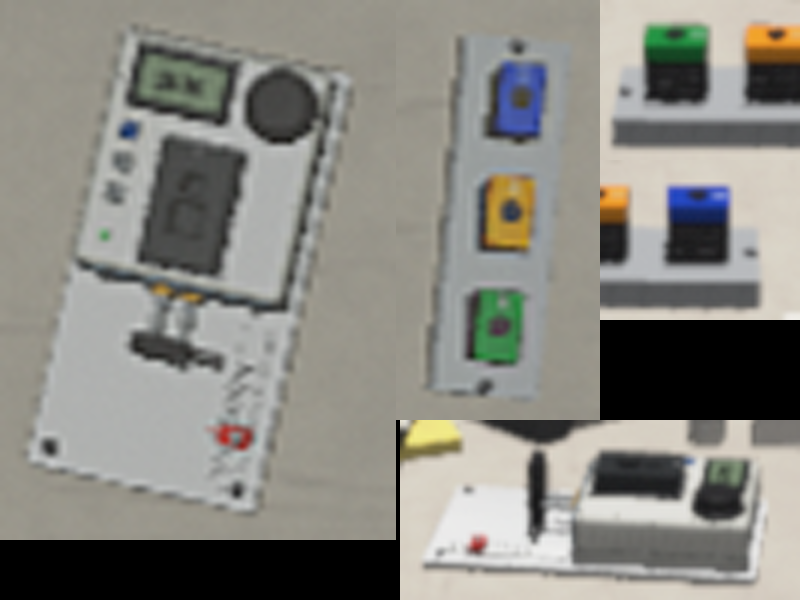

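```bash
cat >> h.py <<'E'
from scipy.optimize import least_squares
def fit(obs,p0,off=False):
    """obs: list (cam,(u,v),(x,y,z) local); returns x,y,yaw(+px offsets per cam)"""
    def w(p,X): c,s=np.cos(p[2]),np.sin(p[2]);return [p[0]+c*X[0]-s*X[1],p[1]+s*X[0]+c*X[1],X[2]]
    f=lambda p:np.concatenate([proj(c,w(p,X))-np.array(uv) for c,uv,X in obs])
    r=least_squares(f,p0,loss="soft_l1");return r.x,f(r.x).reshape(-1,2)
def tri(u1,u2):
    a,d=ray("top",u1);b,e=ray("side",u2);t=np.linalg.lstsq(np.c_[d,-e],b-a,rcond=None)[0]
    P,Q=a+d*t[0],b+e*t[1];return (P+Q)/2,P-Q
E
python3 - <<'E'
from h import *
np.set_printoptions(precision=4,suppress=True)
T=lambda x,y:("top",((x+.5)/6-.5+233,(y+.5)/6-.5+150))
S=lambda x,y:("side",((x-400+.5)/4-.5+275,(y-420+.5)/4-.5+165))
m=1e-3
top=[(*T(33,458),(-.15,.066,.008)),(*T(250,510),(-.15,-.066,.008)),(*T(130,32),(.097,.06,.048)),(*T(80,258),(-.035,.06,.048)),
(*T(281,105),(.072,-.036,.064)),(*T(165,137),(.041,.021,.066)),(*T(243,152),(.041,-.021,.066))]
side=[(*S(425,565),(-.15,-.066,.008)),(*S(757,578),(.103,-.066,.008)),(*S(573,522),(-.035,-.06,.048)),(*S(573,562),(-.035,-.06,.008)),(*S(752,528),(.097,-.06,.048))]
for o in(top,side,top+side):
    p,r=fit(o,[.567,.184,-.2]);print(p);print(r.round(1).tolist())
tp={"green":[367.8,225.6],"blue":[368.8,192.2],"amber":[368.5,208.9],"sock":[260,186.9],"block":[365.7,205.7],"grip":[255.9,207.5],"ptr":[266.2,211.6]}
sp={"green":[288.6,248],"blue":[341.4,254.5],"amber":[316.4,249.9],"sock":[330.4,171.7],"block":[319.1,259.8],"grip":[309.1,180],"ptr":[304.1,193.1]}
for k in tp: print(k,*tri(tp[k],sp[k]))
# caps
for c,(x0,y0,w,h) in(("top",(350,170,34,70)),("side",(275,228,90,40))):
    im=cv2.imread(f"pics/{c}0.png");hsv=cv2.cvtColor(im,cv2.COLOR_BGR2HSV)
    for n,lo,hi in(("green",45,85),("blue",105,130),("amber",10,25)):
        mk=((hsv[...,0]>=lo)&(hsv[...,0]<=hi)&(hsv[...,1]>120)&(hsv[...,2]>60)).astype(np.uint8);q=np.zeros_like(mk);q[y0:y0+h,x0:x0+w]=mk[y0:y0+h,x0:x0+w]
        pts=cv2.findNonZero(q)
        if c=="top":
            b=cv2.minAreaRect(pts);print(n,c,len(pts),pts.mean(0)[0],b,atz(c,pts.mean(0)[0],.062))
        else: print(n,c,len(pts),pts.mean(0)[0],cv2.boundingRect(pts))
E
python3 - <<'E'
import cv2,numpy as np
s=cv2.imread("pics/side0.png");t=cv2.imread("pics/top0.png")
f=lambda im,x,y,w,h,k:cv2.resize(im[y:y+h,x:x+w],None,fx=k,fy=k,interpolation=cv2.INTER_NEAREST)
o=np.zeros((600,800,3),np.uint8);o[:500,:800]=0
o[:300,:800]=f(s,278,229,80,30,10);o[300:600,:300]=f(t,357,212,20,20,15);o[300:600,300:800]=f(t,245,195,50,30,10);cv2.imwrite("pics/crop1.png",o)
E
```

```text
[ 0.5703  0.1712 -0.2203]
[[-1.0, 0.6], [0.9, 0.7], [-0.4, -1.1], [-1.3, 0.1], [0.5, -0.3], [0.6, -0.3], [0.2, 0.1]]
[ 0.5666  0.1666 -0.192 ]
[[-0.7, -0.3], [0.3, 0.2], [0.1, -0.7], [0.3, 1.2], [-0.1, -0.3]]
[ 0.5694  0.1706 -0.2218]
[[-0.9, 0.8], [1.0, 1.0], [-0.1, -0.8], [-1.1, 0.4], [0.8, 0.0], [0.8, 0.0], [0.4, 0.3], [-0.0, -1.7], [0.3, 0.0], [0.4, -1.5], [0.7, 0.4], [0.0, -0.5]]
green [ 0.4372 -0.1685  0.0317] [0.0114 0.0003 0.    ]
blue [ 0.5585 -0.1748  0.0085] [-0.0062  0.0003 -0.0005]
amber [ 0.4991 -0.1717  0.024 ] [-0.0014  0.     -0.0001]
sock [0.5649 0.1835 0.0725] [ 0.0025 -0.0001  0.0002]
block [ 0.5085 -0.166  -0.0098] [ 0.0046 -0.      0.0002]
grip [0.4996 0.2008 0.0392] [ 0.0032 -0.      0.0001]
ptr [0.4846 0.1702 0.0097] [0.0085 0.     0.0003]
green top 56 [366.4107 224.5   ] ((366.5, 224.0), (10.0, 7.0), 90.0) [ 0.4462 -0.1605  0.062 ]
blue top 61 [370.2131 186.2787] ((370.5, 186.0), (10.0, 7.0), 90.0) [ 0.5703 -0.1732  0.062 ]
amber top 76 [368.1711 205.0658] ((368.24615478515625, 205.03079223632812), (7.442083835601807, 11.907333374023438), 7.125016689300537) [ 0.5091 -0.1664  0.062 ]
green side 99 [293.202  238.8182] (287, 235, 14, 8)
blue side 121 [343.9008 239.0248] (337, 235, 15, 9)
amber side 136 [318.4926 238.8015] (311, 234, 16, 10)
```

View pics/crop1.png

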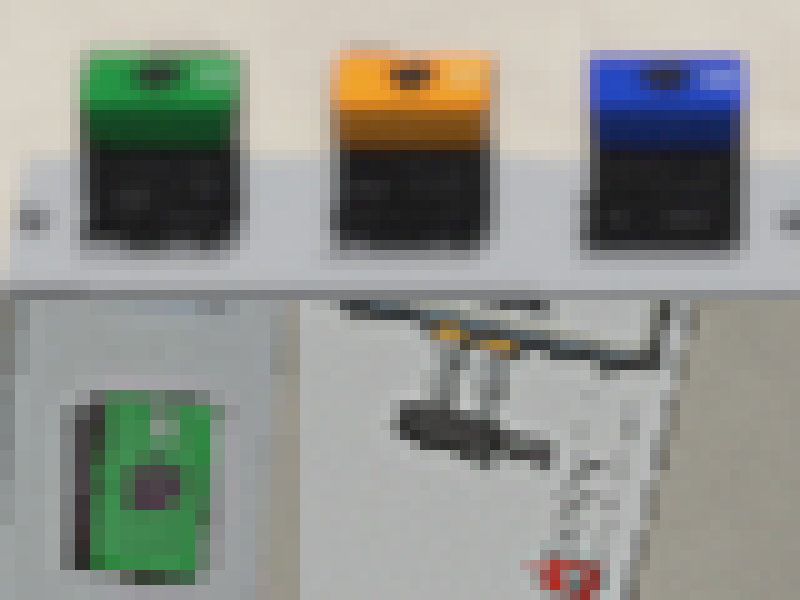

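```bash
cat >> h.py <<'E'
def rect(x0,x1,y0,y1,z): 
    c=[(x0,y0,z),(x1,y0,z),(x1,y1,z),(x0,y1,z)];return [(c[i],c[(i+1)%4]) for i in range(4)]
PH=rect(-.15,.103,-.066,.066,.008)[:1]+rect(-.15,.103,-.066,.066,.008)[3:]+rect(-.035,.097,-.06,.06,.048)+rect(-.025,.041,-.021,.021,.066)
PH+=[((.072+.021*np.cos(a),-.036+.021*np.sin(a),.064),(.072+.021*np.cos(a+.3),-.036+.021*np.sin(a+.3),.064)) for a in np.arange(0,6.2,.3)]
ST=rect(-.1,.1,-.03,.03,.02)
def wpt(p,X):
    c,s=np.cos(p[2]),np.sin(p[2]);X=np.array(X);return np.c_[p[0]+c*X[:,0]-s*X[:,1],p[1]+s*X[:,0]+c*X[:,1],X[:,2]]
def edgefit(cam,im,segs,p0):
    from scipy.optimize import minimize
    g=cv2.GaussianBlur(im,(0,0),.7).astype(np.float32)
    gx=cv2.Sobel(g,cv2.CV_32F,1,0);gy=cv2.Sobel(g,cv2.CV_32F,0,1);M=np.sqrt(gx**2+gy**2).max(2);M=np.minimum(M,150)
    n=[max(3,int(np.linalg.norm(np.subtract(*s))/.002)) for s in segs]
    P=np.vstack([np.linspace(a,b,k) for (a,b),k in zip(segs,n)])
    def f(p,M):
        q=np.array([proj1(cam,x) for x in wpt(p,P)],np.float32)
        return -cv2.remap(M,q[:,0].reshape(-1,1),q[:,1].reshape(-1,1),cv2.INTER_LINEAR).mean()
    p=np.array(p0,float)
    for s in(1.5,.8,.01):
        Ms=cv2.GaussianBlur(M,(0,0),s)
        p=minimize(f,p,args=(Ms,),method="Nelder-Mead",options=dict(initial_simplex=p+np.vstack([np.zeros(3),np.diag([.005,.005,.03])]),xatol=1e-5,fatol=1e-4)).x
    return p
_c={}
def proj1(cam,X):
    if cam not in _c:
        p=manip.camera_params(cam);_c[cam]=(np.array(p["intrinsics"]),np.array(p["attitude"]),np.array(p["eye"]),p["k1"])
    K,R,e,k=_c[cam];c=R.T@(X-e);s=c[:2]/c[2];return K[:2,:2]@(s*(1+k*(s@s)))+K[:2,2]
E
python3 - <<'E'
from h import *
np.set_printoptions(precision=4,suppress=True)
t=cv2.imread("pics/top0.png");s=cv2.imread("pics/side0.png")
for p0 in([.57,.171,-.22],[.567,.175,-.2]):
    pt=edgefit("top",t,PH,p0);print("PH top",pt);ps=edgefit("side",s,PH,p0);print("PH side",ps)
p0=[.504,-.166,-.102]
qt=edgefit("top",t,ST,p0);print("ST",qt,edgefit("side",s,ST,p0))
k=7;A=cv2.resize(t[150:236,233:300],None,fx=k,fy=k,interpolation=cv2.INTER_CUBIC)
for a,b in PH:
    q=[tuple(int(v) for v in ((proj1("top",x)-[233,150]+.5)*k-.5)) for x in wpt(pt,[a,b])];cv2.line(A,*q,(0,0,255),1)
cv2.imwrite("pics/ov.png",A)
# storage expected cap centres
for n,x in(("g",-.062),("a",0),("b",.062)): print(n,proj("top",wpt(qt,[(x,0,.062)])[0]), wpt(qt,[(x,0,.062)])[0])
E
```

```text
PH top [ 0.57    0.1715 -0.243 ]
PH side [ 0.5666  0.1552 -0.1943]
PH top [ 0.57    0.1715 -0.2427]
PH side [ 0.5671  0.1555 -0.191 ]
ST [ 0.5094 -0.1687 -0.0971] [ 0.5062 -0.1685 -0.0996]
g [367.0687 224.0371] [ 0.4477 -0.1626  0.062 ]
a [368.8709 204.9774] [ 0.5094 -0.1687  0.062 ]
b [370.6465 186.0131] [ 0.5711 -0.1747  0.062 ]
```

View pics/ov.png

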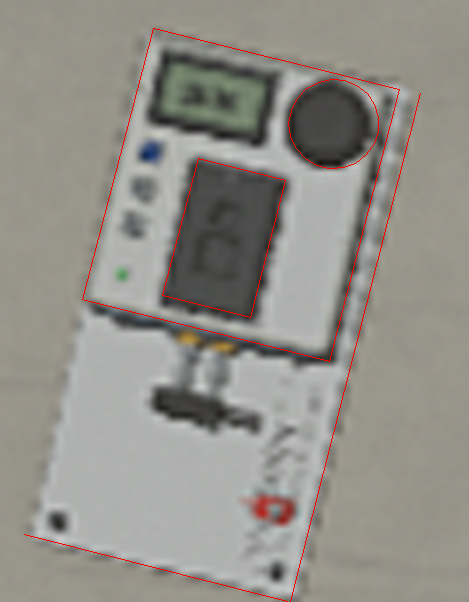

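```bash
cat >> h.py <<'E'
def go(x,y,z,yaw):
    s=manip.state();R=np.array(s["tcp_rot"]);d=R.T@(np.array([x,y,z])-s["eef_pos"])*1000
    cur=np.arctan2(R[1,0],R[0,0]);roll=-((yaw-cur+np.pi)%(2*np.pi)-np.pi)
    print("tool shift",d.round(1),"roll",round(roll,4))
def st():
    s=manip.state();R=np.array(s["tcp_rot"]);print(round(s["time_s"],2),np.round(s["eef_pos"],4),"yaw",np.degrees(np.arctan2(R[1,0],R[0,0])).round(2),"tilt",R[2].round(4),"F",np.round(s["ft_force"],1),"w",round(s["grip_width"]*85.4,1),"ff",s["finger_force"])
E
python3 -c "
from h import *
y=np.pi-.0985
go(.5,.15,.22,y);go(.447,-.162,.14,y)"
```

```text
tool shift [-383.  -270.2   11.3] roll -0.3572
tool shift [-472.7 -573.7   91.3] roll -0.3572
```

```bash
python3 -m crank '-383 -270 11 -0.357 85; -383 -270 11 -0.357 85; -383 -270 11 -0.357 85; -383 -270 11 -0.357 85; -383 -270 11 -0.357 85; -383 -270 11 -0.357 85; -383 -270 11 -0.357 85; -473 -574 91 -0.357 85; -473 -574 91 -0.357 85; -473 -574 91 -0.357 85' 30; python3 -c "
from h import *
st();y=np.pi-.0985
go(.447,-.162,.14,y)"
```

```text
time_s: 2.45
eef_pos: [0.4646, -0.0057, 0.1778]
tcp_rot: [[-0.995, 0.099, 0.001], [0.099, 0.995, 0.0], [-0.001, 0.0, -1.0]]
ft_force: [1.5, -0.2, 0.3]
grip_width: 0.995
finger_force: 0.0
2.45 [ 0.4646 -0.0057  0.1778] yaw 174.34 tilt [-9.e-04  4.e-04 -1.e+00] F [ 1.5 -0.2  0.3] w 85.0 ff 0.0
tool shift [   2.1 -157.3   37.8] roll -0.0003
```

```bash
python3 -m crank '2 -157 38 0 50; 2 -157 38 0 50; 2 -157 38 0 50; 2 -157 38 0 50; 2 -157 38 0 50; 2 -157 38 0 50' ; python3 - <<'E'
from h import *
st();go(.447,-.162,.028,np.pi-.0985)
t=manip.read_camera("top");s=manip.read_camera("side");cv2.imwrite("pics/t1.png",t);cv2.imwrite("pics/s1.png",s)
o=np.zeros((600,800,3),np.uint8);f=lambda im,x,y,w,h,k:cv2.resize(im[y:y+h,x:x+w],None,fx=k,fy=k,interpolation=cv2.INTER_CUBIC)
o[:600,:400]=f(t,340,160,60,90,7)[:600,:400];o[:600,400:800]=f(s,270,170,80,120,5);
def mk(cam,X,ox,oy,k,dx):
    q=(proj1(cam,np.array(X))-[ox,oy]+.5)*k-.5;cv2.drawMarker(o,(int(q[0]+dx),int(q[1])),(0,0,255),0,12)
e=np.array(manip.state()["eef_pos"]);mk("top",e,340,160,7,0);mk("side",e,270,170,5,400)
cv2.imwrite("pics/c2.png",o)
E
```

```text
time_s: 3.2
eef_pos: [0.4479, -0.1585, 0.1402]
tcp_rot: [[-0.995, 0.096, 0.0], [0.096, 0.995, 0.0], [-0.0, 0.0, -1.0]]
ft_force: [0.3, -0.1, 0.1]
grip_width: 0.584
finger_force: 0.0
3.2 [ 0.4479 -0.1585  0.1402] yaw 174.47 tilt [-4.e-04  4.e-04 -1.e+00] F [ 0.3 -0.1  0.1] w 49.9 ff 0.0
tool shift [  0.7  -3.6 112.2] roll 0.0021
```

View pics/c2.png

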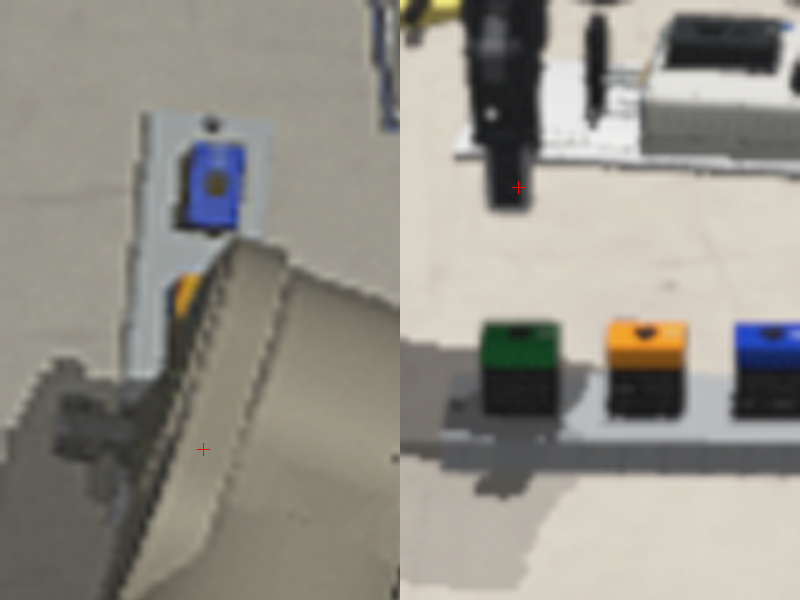

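```bash
python3 - <<'E'
from h import *
np.set_printoptions(precision=4,suppress=True)
px=lambda x,y:np.array([(x-400+.5)/5-.5+270,(y+.5)/5-.5+170])
# finger: near finger outer face, tool y = +-(25..39)
s=manip.state();R=np.array(s["tcp_rot"]);e=np.array(s["eef_pos"])
for ty in(-25,-35): print("finger pred",proj1("side",e+R@[0,ty/1e3,-.002]), "obs",px(509,208))
def aty(uv,y):
    o,d=ray("side",uv);return o+d*(y-o[1])/d[1]
# cap front-bottom edge on -y face of module
for q in((482,368),(558,368),(482,412),(558,412)): print(aty(px(*q),-.1745))
E
```

```text
finger pred [292.3527 211.4824] obs [291.4 211.2]
finger pred [291.9905 213.58  ] obs [291.4 211.2]
[ 0.426  -0.1745  0.0497]
[ 0.463  -0.1745  0.0476]
[ 0.4247 -0.1745  0.0241]
[ 0.462  -0.1745  0.0219]
```

```bash
python3 -m crank '0.5 -3.5 60 0 50; 0.5 -3.5 90 0 50; 0.5 -3.5 112 0 50; 0.5 -3.5 112 0 50; 0.5 -3.5 112 0 50; 0.5 -3.5 112 0 0; 0.5 -3.5 112 0 0; 0.5 -3.5 112 0 0; 0.5 -3.5 112 0 0; 0.5 -3.5 112 0 0' 40; python3 -c "
from h import *
st()"
```

```text
time_s: 4.55
eef_pos: [0.4474, -0.1633, 0.0291]
tcp_rot: [[-0.995, 0.098, 0.002], [0.098, 0.995, 0.0], [-0.002, 0.0, -1.0]]
ft_force: [-1.0, 1.8, 7.1]
grip_width: 0.276
finger_force: 39.2
4.55 [ 0.4474 -0.1633  0.0291] yaw 174.35 tilt [-2.e-03  2.e-04 -1.e+00] F [-1.   1.8  7.1] w 23.6 ff 39.21530485153198
```

```bash
python3 -m crank '0 0 -20 0 0; 0 0 -45 0 0; 0 0 -90 0 0; 0 0 -130 0 0; 0 0 -130 0 0; 0 0 -130 0 0' 60; python3 - <<'E'
from h import *
st();go(.4,.0,.17,np.pi-.235)
s=manip.read_camera("side");cv2.imwrite("pics/s3.png",s)
p=proj1("side",np.array(manip.state()["eef_pos"])).astype(int);print(p)
x,y=p-[30,45];o=cv2.resize(s[y:y+75,x:x+75],None,fx=8,fy=8,interpolation=cv2.INTER_CUBIC);print(x,y)
cv2.imwrite("pics/c3.png",o)
E
```

```text
time_s: 5.3
eef_pos: [0.4463, -0.163, 0.1576]
tcp_rot: [[-0.995, 0.098, -0.0], [0.098, 0.995, 0.0], [0.0, 0.0, -1.0]]
ft_force: [-0.0, -0.1, -1.4]
grip_width: 0.275
finger_force: 59.0
5.3 [ 0.4463 -0.163   0.1576] yaw 174.35 tilt [ 2.e-04  4.e-04 -1.e+00] F [-0.  -0.1 -1.4] w 23.5 ff 58.98126840591431
tool shift [ 62.1 157.7 -12.3] roll 0.1364
[292 201]
262 156
```

View pics/c3.png

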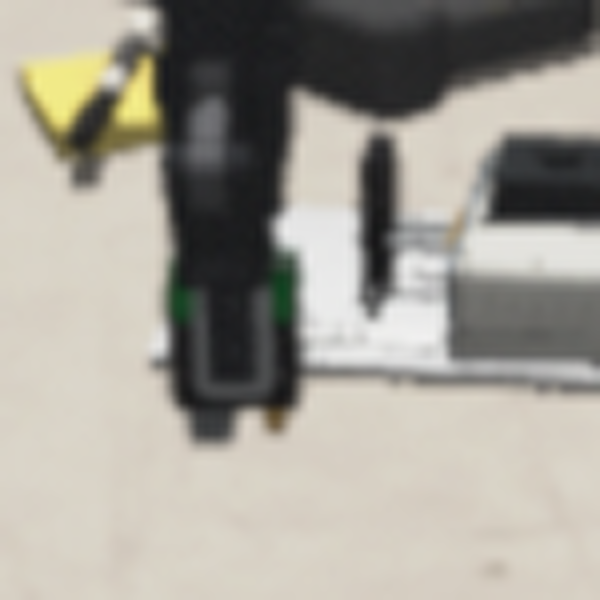

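```bash
python3 - <<'E'
from h import *
s=cv2.imread("pics/side0.png");t=cv2.imread("pics/top0.png");k=7
o=np.zeros((600,800,3),np.uint8)
def ov(im,cam,p,x,y,w,h,k):
    A=cv2.resize(im[y:y+h,x:x+w],None,fx=k,fy=k,interpolation=cv2.INTER_CUBIC)
    H=rect(-.008,.008,-.008,.008,.066)+rect(.0145,.0235,-.0045,.0045,.066)
    for a,b in PH+H:
        q=[tuple(int(v) for v in ((proj1(cam,z)-[x,y]+.5)*k-.5)) for z in wpt(p,[a,b])];cv2.line(A,*q,(0,0,255),1)
    return A
o[:300,:800]=ov(s,"side",[.570,.1715,-.235],275,165,100,43,8)[:300,:800]
o[300:600,:400]=ov(t,"top",[.570,.1715,-.235],250,172,27,20,15)[:300,:400]
a=cv2.resize(t[172:192,250:277],None,fx=15,fy=15,interpolation=cv2.INTER_CUBIC)[:300,:400]
o[300:600,400:800]=cv2.convertScaleAbs(a,alpha=2.2,beta=-100);cv2.imwrite("pics/c4.png",o)
E
```

```text
(no output)
```

View pics/c4.png

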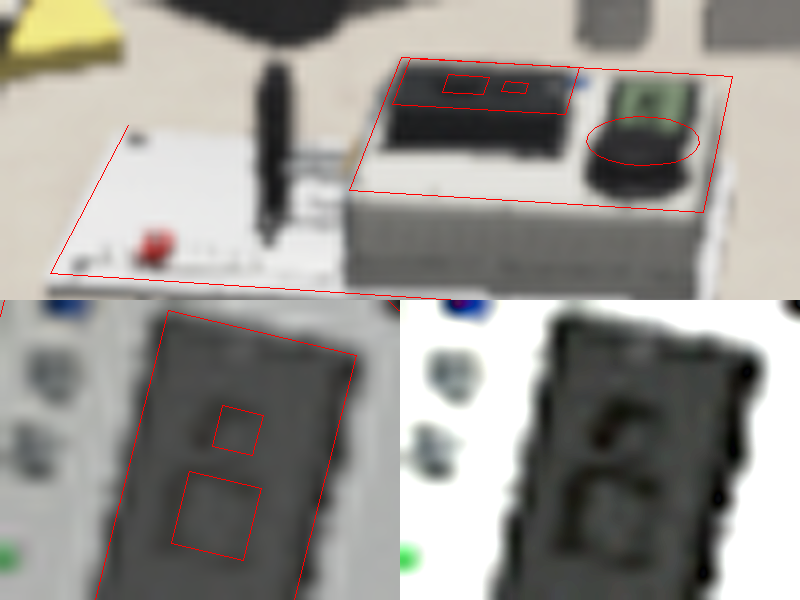

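```bash
python3 -c "
from h import *
go(.5778,.1713,.16,np.pi-.235);go(.5778,.1713,.106,np.pi-.235)"
```

```text
tool shift [-98.4 345.6  -3. ] roll 0.1364
tool shift [-98.5 345.6  51. ] roll 0.1364
```

```bash
python3 -m crank '-40 140 -3 0.136 0; -60 200 -3 0.136 0; -98.5 345.5 -3 0.136 0; -98.5 345.5 -3 0.136 0; -98.5 345.5 -3 0.136 0; -98.5 345.5 -3 0.136 0; -98.5 345.5 -3 0.136 0; -98.5 345.5 51 0.136 0; -98.5 345.5 51 0.136 0; -98.5 345.5 51 0.136 0'; python3 - <<'E'
from h import *
st();go(.5778,.1713,.106,np.pi-.235)
s=manip.read_camera("side");cv2.imwrite("pics/s5.png",s)
x,y=290,140;o=cv2.resize(s[y:y+66,x:x+88],None,fx=9,fy=9,interpolation=cv2.INTER_CUBIC)
R=np.array(manip.state()["tcp_rot"]);e=np.array(manip.state()["eef_pos"])
cv2.imwrite("pics/c5.png",cv2.convertScaleAbs(o,alpha=1.6,beta=0))
E
```

```text
time_s: 6.6
eef_pos: [0.5788, 0.17, 0.1077]
tcp_rot: [[-0.972, 0.234, -0.0], [0.234, 0.972, -0.0], [0.0, -0.001, -1.0]]
ft_force: [0.4, -0.6, -0.0]
grip_width: 0.271
finger_force: 59.1
6.6 [0.5788 0.17   0.1077] yaw 166.48 tilt [ 2.e-04 -5.e-04 -1.e+00] F [ 0.4 -0.6 -0. ] w 23.1 ff 59.083938002586365
tool shift [1.3 1.1 1.7] roll -0.0009
```

View pics/c5.png

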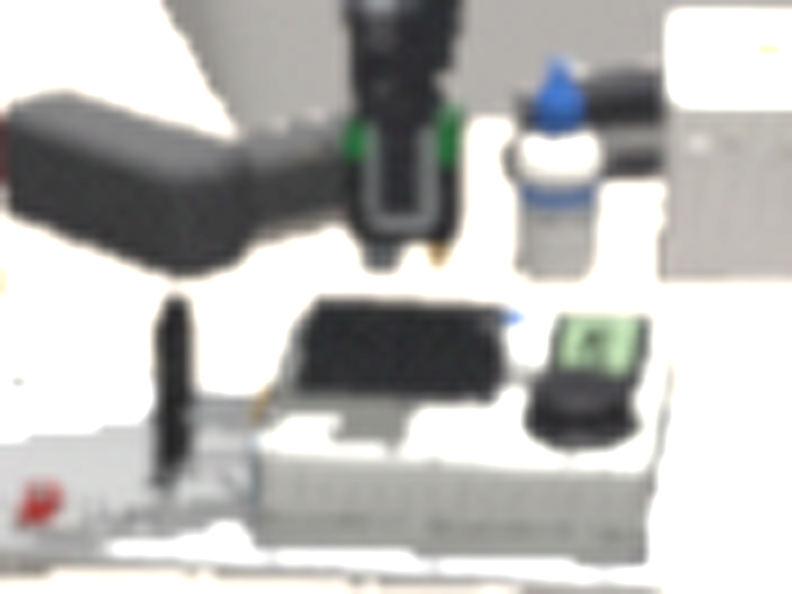

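```bash
python3 - <<'E'
from h import *
np.set_printoptions(precision=2,suppress=True)
px=lambda x,y:np.array([(x+.5)/9-.5+290,(y+.5)/9-.5+140])
p=[.5705,.173,-.235]
print("socket block/housing residual obs-pred")
for q,X in(((318,300),(-.025,.021,.066)),((505,305),(.041,.021,.066)),((300,392),(-.025,-.021,.048)),((495,398),(.041,-.021,.048)),((258,448),(-.035,-.06,.048)),((645,470),(.097,-.06,.048)),((255,540),(-.035,-.06,.008)),((640,560),(.097,-.06,.008))):
    print(px(*q)-proj1("side",wpt(p,[X])[0]))
e=np.array([.5788,.170,.1077]);m=[*(e[:2]-.0075*np.array([.972,-.234])),-.235];b=e[2]-.009
print("module")
for q,X in(((363,268),(-.007,-.007,b-.014)),((395,268),(.007,-.007,b-.014)),((437,264),(.019,-.0035,b-.012)),((350,232),(-.011,-.012,b)),((458,238),(.027,-.012,b)),((350,160),(-.011,-.012,b+.028)),((460,162),(.027,-.012,b+.028))): print(px(*q)-proj1("side",wpt(m,[X])[0]))
E
```

```text
socket block/housing residual obs-pred
[-1.08  1.23]
[-1.43  0.61]
[-0.93  0.4 ]
[-0.78 -0.22]
[-0.12  1.18]
[-1.34  0.91]
[-0.72 -0.48]
[-1.61 -1.1 ]
module
[-0.74 -0.98]
[-1.76 -1.23]
[-1.18 -0.82]
[-0.57 -1.34]
[-1.1  -1.36]
[-0.48 -0.75]
[-0.89 -1.18]
```

```bash
python3 -m crank '0 0 0 0 0; 0 0 5 0 0; 0 0 10 0 0; 0 0 10 0 0; 0 0 10 0 0'; python3 -c "
from h import *
st();go(.5778,.1713,.089,np.pi-.235)"
```

```text
time_s: 7.28
eef_pos: [0.5786, 0.1708, 0.0969]
tcp_rot: [[-0.973, 0.233, -0.0], [0.233, 0.973, -0.0], [0.0, -0.0, -1.0]]
ft_force: [-0.2, -0.9, -0.3]
grip_width: 0.273
finger_force: 59.1
7.28 [0.5786 0.1708 0.0969] yaw 166.55 tilt [ 2.e-04 -2.e-04 -1.e+00] F [-0.2 -0.9 -0.3] w 23.3 ff 59.084343910217285
tool shift [0.9 0.3 7.9] roll 0.0002
```

```bash
python3 -m crank '1 0.5 4 0 0; 1 0.5 7 0 0; 1 0.5 9 0 0; 1 0.5 11 0 0; 1 0.5 12.5 0 0; 1 0.5 12.5 0 0'; python3 -c "
from h import *
st()"
```

```text
time_s: 8.02
eef_pos: [0.5785, 0.1708, 0.0857]
tcp_rot: [[-0.972, 0.233, 0.001], [0.233, 0.972, -0.0], [-0.001, 0.0, -1.0]]
ft_force: [-2.2, -2.6, 10.2]
grip_width: 0.27
finger_force: 61.0
8.03 [0.5785 0.1708 0.0857] yaw 166.5 tilt [-1.5e-03  2.0e-04 -1.0e+00] F [-2.2 -2.6 10.2] w 23.0 ff 61.003262400627136
```

```bash
python3 -m crank '0.4 -1.2 0 0 0; 0.4 -1.2 1 0 0; 0.4 -1.2 2.5 0 0; 0.4 -1.2 4 0 0; 0.4 -1.2 4 0 0'; python3 -c "
from h import *
st()"
```

```text
time_s: 8.65
eef_pos: [0.5793, 0.1706, 0.0849]
tcp_rot: [[-0.972, 0.233, 0.005], [0.233, 0.972, 0.002], [-0.005, 0.003, -1.0]]
ft_force: [-8.2, -3.7, 28.7]
grip_width: 0.273
finger_force: 63.8
8.65 [0.5793 0.1706 0.0849] yaw 166.51 tilt [-0.0046  0.0034 -1.    ] F [-8.2 -3.7 28.7] w 23.3 ff 63.82279872894287
```

```bash
python3 - <<'E'
from h import *
np.set_printoptions(precision=3,suppress=True)
s=manip.state();print(np.array(s["wrist_torque"]),np.array(s["ft_force"]));n=manip.read_camera("side");cv2.imwrite("pics/s6.png",n)
o=cv2.imread("pics/s5.png")
def cap(im):
    h=cv2.cvtColor(im,cv2.COLOR_BGR2HSV);m=((h[...,0]>45)&(h[...,0]<90)&(h[...,1]>90)&(h[...,2]>25));m[:130]=0;m[195:]=0;m[:,:310]=0;m[:,:]&=(np.arange(640)<348)[None]
    y,x=np.where(m);w=h[...,1][y,x].astype(float)*h[...,2][y,x];L=x<335;return len(x),x.min(),x.max(),(w*x).sum()/w.sum(),(w*y).sum()/w.sum()
a,b=cap(o),cap(n);print(a,b)
X=lambda p,z:proj1("side",np.array([p[0],p[1]-.012,p[2]+z]))
print("pred",X((.5793,.1706,.0849),.025)-X((.5788,.170,.1077),.025),"obs",b[3]-a[3],b[4]-a[4])
for c in("side",):
  for nm in("module_green","socket"):print(nm,manip.tip_of(c,nm)[:2])
# vertical profile through block: columns between
for col in(326,330,334,338): print(col,n[150:182,col].mean(1).astype(int).tolist())
E
```

```text
[-0.655  2.033  0.051] [-8.181 -3.735 28.68 ]
(15, np.int64(328), np.int64(340), np.float64(335.0897782721917), np.float64(155.3243074693028)) (19, np.int64(328), np.int64(340), np.float64(334.26029685617266), np.float64(161.86839330704348))
pred [0.176 6.962] obs -0.829481416019064 6.544085837740681
module_green [{'xy': [330.4, 170.3], 'confidence': 0.66}]
socket [{'xy': [330.4, 173.2], 'confidence': 0.93}]
326 [111, 110, 106, 94, 83, 71, 60, 52, 42, 41, 39, 40, 43, 60, 88, 152, 194, 206, 205, 205, 205, 202, 155, 76, 34, 30, 27, 28, 29, 30, 30, 30]
330 [37, 36, 34, 28, 29, 29, 28, 29, 30, 30, 33, 45, 51, 52, 46, 42, 46, 45, 42, 44, 43, 37, 30, 39, 51, 54, 46, 35, 30, 31, 29, 30]
334 [34, 34, 32, 31, 28, 28, 27, 29, 33, 32, 28, 30, 34, 33, 29, 30, 29, 35, 33, 31, 44, 69, 60, 38, 45, 50, 45, 33, 29, 29, 30, 30]
338 [29, 31, 30, 29, 33, 49, 53, 44, 39, 38, 45, 60, 69, 69, 69, 68, 67, 67, 67, 67, 70, 66, 47, 37, 58, 69, 56, 36, 29, 29, 30, 31]
```

```bash
python3 -m crank '0 0 -6 0 0; 0 -2 -6 0 0; 0 -2 -6 0 0; 0 -2 -4 0 0; 0 -2 -2.5 0 0; 0 -2 -1 0 0; 0 -2 -1 0 0'; python3 -c "
from h import *
st();print(manip.state()['wrist_torque'])"
```

```text
time_s: 9.68
eef_pos: [0.5767, 0.1685, 0.0812]
tcp_rot: [[-0.973, 0.233, -0.0], [0.233, 0.973, -0.0], [0.0, -0.0, -1.0]]
ft_force: [0.6, 0.1, -0.6]
grip_width: 0.272
finger_force: 59.8
9.68 [0.5767 0.1685 0.0812] yaw 166.55 tilt [ 1.e-04 -2.e-04 -1.e+00] F [ 0.6  0.1 -0.6] w 23.2 ff 59.75695610046387
[-0.03203604 -0.35934705 -0.02417059]
```

```bash
python3 -m crank '0 0 2 0 0; 0 0 4 0 0; 0 0 5 0 0; 0 0 6 0 0; 0 0 7 0 0; 0 0 8 0 0; 0 0 8 0 0; 0 0 8 0 0'; python3 -c "
from h import *
st();print(manip.state()['wrist_torque'])"
```

```text
time_s: 10.68
eef_pos: [0.5767, 0.1686, 0.0751]
tcp_rot: [[-0.973, 0.233, 0.0], [0.233, 0.973, 0.001], [-0.0, 0.001, -1.0]]
ft_force: [-6.3, -1.7, 13.7]
grip_width: 0.272
finger_force: 61.8
10.68 [0.5767 0.1686 0.0751] yaw 166.54 tilt [-3.e-04  8.e-04 -1.e+00] F [-6.3 -1.7 13.7] w 23.2 ff 61.838239431381226
[-0.4616062   1.1152178   0.02271534]
```

```bash
python3 -m crank '0 0 1.5 0 0; 0 0 3 0 0; 0 0 3 0 0'; python3 -c "
from h import *
st()"; python3 -m crank '0 0 -3 0 0; 0 0 -3 0 0; 0 0 -3 0 35; 0 0 -3 0 42; 0 0 -3 0 42; 0 0 -3 0 42; 0 0 -40 0 42; 0 0 -95 0 42; 0 0 -95 0 42; 0 0 -95 0 42'; python3 - <<'E'
from h import *
st();s=manip.read_camera("side");t=manip.read_camera("top");cv2.imwrite("pics/s7.png",s);cv2.imwrite("pics/t7.png",t)
for c,n,z in(("side","module_green",.066),("top","module_green",.066),("side","grip_point",.05),("top","grip_point",.05),("side","index_tip",.0155),("top","index_tip",.0155),("side","pointer",.0155),("top","pointer",.0155)):
    for r in manip.tip_of(c,n)[:1]: print(c,n,r["xy"],r["confidence"],atz(c,r["xy"],z).round(4))
E
```

```text
time_s: 11.05
eef_pos: [0.5768, 0.1686, 0.075]
tcp_rot: [[-0.973, 0.233, 0.001], [0.233, 0.972, 0.002], [-0.001, 0.002, -1.0]]
ft_force: [-17.4, -5.5, 37.6]
grip_width: 0.273
finger_force: 65.1
11.05 [0.5768 0.1686 0.075 ] yaw 166.53 tilt [-6.e-04  2.e-03 -1.e+00] F [-17.4  -5.5  37.6] w 23.3 ff 65.05210518836975
time_s: 12.3
eef_pos: [0.5765, 0.1686, 0.1653]
tcp_rot: [[-0.973, 0.233, -0.0], [0.233, 0.973, 0.0], [0.0, 0.0, -1.0]]
ft_force: [0.8, -0.6, -1.4]
grip_width: 0.493
finger_force: 0.0
12.3 [0.5765 0.1686 0.1653] yaw 166.55 tilt [ 0.e+00  1.e-04 -1.e+00] F [ 0.8 -0.6 -1.4] w 42.1 ff 0.0
side module_green [327.7, 171.9] 0.58 [0.5563 0.1969 0.066 ]
side grip_point [309.1, 175.8] 0.47 [0.4986 0.2085 0.05  ]
side index_tip [320.6, 256.8] 0.47 [ 0.5089 -0.1902  0.0155]
side pointer [307.8, 193.5] 0.47 [0.4914 0.1547 0.0155]
```

```bash
python3 - <<'E'
from h import *
np.set_printoptions(precision=4,suppress=True)
p=[.5694,.1703,-.235];c,s=np.cos(p[2]),np.sin(p[2])
loc=lambda X:np.array([c*(X[0]-p[0])+s*(X[1]-p[1]),-s*(X[0]-p[0])+c*(X[1]-p[1])])*1000
for f in("top0","side0","s7","t7","s3"):
    im=cv2.imread(f"pics/{f}.png").astype(float);cam="top" if f[0]=="t" else "side"
    r=im[...,2]-im[...,:2].mean(2);x0,x1,y0,y1=(260,280,212,230) if cam=="top" else (285,302,188,202)
    w=np.clip(r[y0:y1,x0:x1]-25,0,None);Y,X=np.mgrid[y0:y1,x0:x1]
    if w.sum()==0: print(f,"no red");continue
    q=[(w*X).sum()/w.sum(),(w*Y).sum()/w.sum()];print(f,"red",np.array(q),(w>0).sum(),"local",loc(atz(cam,q,.016)), "tipcol",X[w>0].min())
# expected plate pixels
for cam in("top","side"):
    for X in((-.071,0,.068),(-.077,.014,.068),(-.065,.014,.068),(-.077,-.014,.068),(-.071,-.031,.0155),(-.071,0,.05),(-.071,-.014,.02)): print(cam,X,proj1(cam,wpt(p,[X])[0]).round(2))
# dark plate in top0: gray dump
g=cv2.imread("pics/top0.png").mean(2).astype(int);print("top cols 252..275 rows 203..216");print(g[203:217,252:276])
g=cv2.imread("pics/side0.png").mean(2).astype(int);print("side cols 302..315 rows 172..196");print(g[172:197,300:316])
E
```

```text
top0 red [271.3357 222.243 ] 20 local [-108.7821  -44.9141] tipcol 268
side0 red [294.0215 195.389 ] 19 local [-111.1841  -52.4939] tipcol 292
s7 red [293.917  195.8962] 15 local [-110.7634  -55.8344] tipcol 292
t7 red [272.9929 222.4484] 10 local [-108.1342  -50.4689] tipcol 271
s3 no red
top (-0.071, 0, 0.068) [258.93 207.34]
top (-0.077, 0.014, 0.068) [254.29 208.12]
top (-0.065, 0.014, 0.068) [255.19 204.52]
top (-0.077, -0.014, 0.068) [262.67 210.17]
top (-0.071, -0.031, 0.0155) [270.05 210.28]
top (-0.071, 0, 0.05) [259.68 207.61]
top (-0.071, -0.014, 0.02) [264.96 209.02]
side (-0.071, 0, 0.068) [309.8  173.42]
side (-0.077, 0.014, 0.068) [308.75 171.45]
side (-0.065, 0.014, 0.068) [312.56 171.66]
side (-0.077, -0.014, 0.068) [306.99 175.22]
side (-0.071, -0.031, 0.0155) [308.35 193.18]
side (-0.071, 0, 0.05) [309.96 178.72]
side (-0.071, -0.014, 0.02) [309.36 189.41]
top cols 252..275 rows 203..216
[[175 175 176 177 181 164 144 120 129 183 155 135 115 130 179 178 175 175
  176 176 176 178 178 174]
 [177 177 182 186 191 168 133 110 127 184 160 123 101 130 180 176 176 175
  176
[... 2243 characters left out ...]
  35  76 123 152 154 148 156]
 [230 231 231 231 230 228 202 108  39  29  55 118 175 195 187 171]
 [231 231 231 230 230 229 207 121  46  25  57 148 216 226 221 217]
 [232 231 231 231 231 230 208 122  46  25  65 162 223 221 214 224]
 [233 232 232 232 232 230 209 118  47  31  71 157 217 213 191 190]
 [232 233 233 232 232 231 206 111  67  53  86 161 217 218 211 198]
 [233 233 233 233 233 231 203 113  96  74 103 149 189 194 187 185]
 [233 233 233 233 233 228 194 110  90 102 161 199 207 209 197 188]
 [232 233 233 233 232 229 215 165 102 151 215 229 230 231 227 223]
 [228 225 232 232 231 231 225 194 134 181 228 232 232 232 232 231]
 [227 217 227 227 221 230 224 220 212 221 233 234 234 234 234 234]]
```

```bash
python3 - <<'E'
from h import *
p=[.5694,.1703,-.235]
for x in(-.106,-.108,-.110): print(x,proj1("side",wpt(p,[(x,-.045,.014)])[0]),proj1("top",wpt(p,[(x,-.045,.0165)])[0]))
im=cv2.imread("pics/top0.png").astype(int);r=im[...,2]-im[...,:2].mean(2);print(r[217:228,263:280].astype(int))
g=wpt(p,[(-.071,0,.05)])[0];print(g);go(*g[:2],.12,np.pi-.235);go(*g[:2],.031,np.pi-.235)
E
```

```text
-0.106 [296.24042747 194.96616591] [271.54462547 221.43699948]
-0.108 [295.60095824 194.92525724] [271.40052967 222.01922622]
-0.11 [294.96176728 194.88436643] [271.25643298 222.60151445]
[[ -1   0  -2  -1  -1  -1  -1   0  -1   0   0  -1  -1   0  -1  -2   3]
 [ -2  -1  -1  -1   0  -1  -1  -1  -1  -1  -1  -1  -1  -2  -1  -1   5]
 [  0   0   0  -2  -2  -2  -4  -6  -6  -2  -3  -1  -1  -2   0   0   6]
 [  0  -1  -1  -3  -4  -7   0  14   3  -4  -9  -7  -3  -1  -2   0   8]
 [ -1  -1  -2  -3  18  33  54 114  90  73  51  37  10  -3  -1   1   9]
 [  0  -1  -1  -1  -2   8  72 119  33  -5  65  84   0  -4  -2   5  10]
 [ -1  -1   0  -2  -3   1  63 136  53  -9  80  76  -8  -3  -2   5   9]
 [ -1   0   0  -2  -2  -4  -1  13  23  51 101  31  -8  -2  -2   9   9]
 [ -2  -2  -1  -1   0  -2  -4  -4  -3  -2   0  -3  -5  -2   0   7   7]
 [  0  -1  -1  -2  -2  -2  -1  -2  -3  -4  -3  -3  -2   0   4   9   9]
 [  0  -1  -1  -2   0   0  -1   0   0  -2  -1  -1  -1  -1   5   8   7]]
[0.50035148 0.18683185 0.05      ]
tool shift [78.4  0.1 45.2] roll 0.0002
tool shift [7.830e+01 1.000e-01 1.342e+02] roll 0.0002
```

```bash
python3 -m crank '40 0 0 0 48; 78 0 0 0 48; 78 0 0 0 48; 78 0 45 0 48; 78 0 90 0 48; 78 0 115 0 48; 78 0 134 0 48; 78 0 134 0 48; 78 0 134 0 48; 78 0 134 0 48'; python3 -c "
from h import *
st();go(.50035,.18683,.031,np.pi-.235)"
```

```text
time_s: 14.05
eef_pos: [0.5017, 0.1869, 0.0326]
tcp_rot: [[-0.973, 0.233, 0.002], [0.233, 0.973, 0.001], [-0.001, 0.001, -1.0]]
ft_force: [-0.5, 0.2, 0.4]
grip_width: 0.563
finger_force: 0.0
14.05 [0.5017 0.1869 0.0326] yaw 166.54 tilt [-0.0015  0.0013 -1.    ] F [-0.5  0.2  0.4] w 48.1 ff 0.0
tool shift [ 1.3 -0.4  1.5] roll 0.0001
```

```bash
python3 -m crank '0 0 0 0 0; 0 0 0 0 0; 0 0 0 0 0; 0 0 0 0 0; 0 0 0 0 0; 0 0 0 0 0; 0 0 0 0 0' 70; python3 -c "
from h import *
st()"
```

```text
time_s: 14.92
eef_pos: [0.5009, 0.1851, 0.0325]
tcp_rot: [[-0.972, 0.234, -0.0], [0.234, 0.972, -0.001], [-0.0, -0.001, -1.0]]
ft_force: [-4.2, -6.9, 10.5]
grip_width: 0.318
finger_force: 69.1
14.93 [0.5009 0.1851 0.0325] yaw 166.49 tilt [-3.0e-04 -1.1e-03 -1.0e+00] F [-4.2 -6.9 10.5] w 27.2 ff 69.10675048828125
```

```bash
python3 -m crank '2 -1 -1 0 0; 6 -1.5 -1.5 0 0; 12 -1.5 -1.5 0 0; 18 -1.5 -1.5 0 0; 24 -1.5 -1.5 0 0; 29 -1.5 -1.5 0 0; 33 -1.5 -1.5 0 0; 35 -1.5 -1.5 0 0; 35 -1.5 -1.5 0 0; 35 -1.5 -1.5 0 0'; python3 - <<'E'
from h import *
st();e=np.array(manip.state()["eef_pos"]);d=e-[.5009,.1851,.0325];print("pull mm",1000*(d@[-.9725,.2328,0]),"lat",1000*(d@[.2328,.9725,0]))
s=manip.read_camera("side");t=manip.read_camera("top");cv2.imwrite("pics/s8.png",s);cv2.imwrite("pics/t8.png",t)
for n in("pointer","index_tip"):
    for c in("side","top"):
        for r in manip.tip_of(c,n)[:1]: print(c,n,r)
o=np.zeros((560,800,3),np.uint8);o[:,:400]=cv2.resize(t[195:251,245:285],None,fx=10,fy=10,interpolation=cv2.INTER_CUBIC);o[:,400:]=cv2.resize(s[155:211,275:315],None,fx=10,fy=10,interpolation=cv2.INTER_CUBIC);cv2.imwrite("pics/c8.png",o)
E
```

```text
time_s: 16.18
eef_pos: [0.4675, 0.1923, 0.0326]
tcp_rot: [[-0.972, 0.234, 0.002], [0.234, 0.972, -0.001], [-0.002, -0.001, -1.0]]
ft_force: [8.9, -4.2, -10.8]
grip_width: 0.314
finger_force: 69.7
16.18 [0.4675 0.1923 0.0326] yaw 166.5 tilt [-2.1e-03 -6.0e-04 -1.0e+00] F [  8.9  -4.2 -10.8] w 26.8 ff 69.73609685897827
pull mm 34.137128058635234 lat -0.8063914146676662
side pointer {'xy': [295.6, 190.1], 'confidence': 0.66}
```

View pics/c8.png

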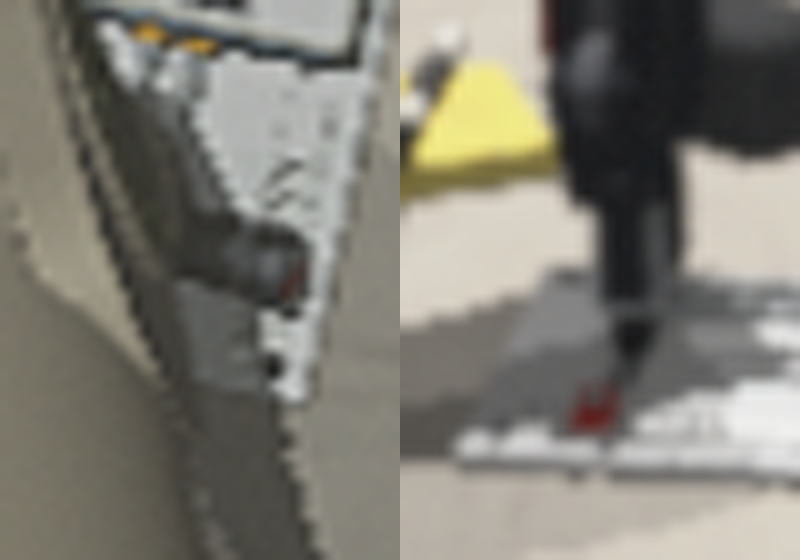

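```bash
python3 - <<'E'
from h import *
p=[.5694,.1703,-.235]
for x in(-.105,-.109):
    print(x,[proj1("side",wpt(p,[(x,y,z)])[0]).round(2).tolist() for y,z in((-.031,.0155),(-.045,.014),(-.014,.02))])
im=cv2.imread("pics/s8.png").astype(int);print(im[186:200,292:304].mean(2).astype(int));r=im[...,2]-im[...,:2].mean(2);print(r[190:200,289:301].astype(int))
im=cv2.imread("pics/side0.png").astype(int);r=im[...,2]-im[...,:2].mean(2);print(r[190:200,289:301].astype(int))
E
```

```text
-0.105 [[297.51, 192.5], [296.56, 194.99], [298.61, 188.75]]
-0.109 [[296.24, 192.42], [295.28, 194.9], [297.36, 188.67]]
[[132 131 125 106  78  65  61  61  69  78  83  86]
 [133 131 128 110  67  41  35  39  56  78  90 101]
 [131 125 114  98  57  31  26  32  60  87  95 108]
 [115 109  99  88  62  31  28  42  71  92  95 103]
 [ 99  98  96  91  74  44  41  63  86  95  96  97]
 [ 96  97  96  89  74  58  55  79  94  96  95  96]
 [ 96  96  93  83  65  62  66  89  96  96  96  96]
 [ 92  85  82  72  61  71  80  94  97  97  97 101]
 [ 86  73  74  68  66  82  90  95  99 105 111 138]
 [ 79  64  65  61  68  87  96 104 125 152 172 186]
 [ 72  54  52  55  69  91 123 158 176 181 197 199]
 [ 72  63  64  72  81  98 147 197 206 200 204 197]
 [ 99 101  98  91  98 111 141 172 179 182 183 177]
 [171 171 151 115 138 170 175 179 183 184 185 185]]
[[ 1  0  0  1  1  0  0  1  0  0  0  0]
 [ 0  0  0  0  0  0  0  0  0 -1  0  0]
 [ 0  1  1  1  1  2  1  0  1  0  0  0]
 [ 0  0  0  4 10  9 14 11  1  0  0  0]
 [ 0  0  0  8 17 11 21 24  5  0  0  0]
 [ 0  0  3 17 32 25 33 28  8  1  0  0]
 [ 0  1  8 31 55 57 50 25  4  1  0  1]
 [ 1  1  9 33 50 50 39 16  2  1  1  1]
 [ 1  0  4 12 14 16 14  6  1  1  1  1]
 [ 1  1  1  2  1  1  1  1  1  0  0  0]]
[[  1   0   0   0   0   1   0   0   0   0   0   0]
 [  1   0   0   0   0   1   0   0   0   0   0   0]
 [  1   0   0   1   1   2   2   1   0   0   0   0]
 [  1   0   1   7  18  21  27  14   1   0   0   0]
 [  0   0   1  13  50  41  66  49   4   1   0   0]
 [  0   1   5  36  90  79  89  54   6   0   0   0]
 [  0   1  13  48  96 103  82  26   4   0   0   0]
 [  1   1   8  29  50  53  29  10   2   0   0   1]
 [  0   1   2   7  10  12  10   6   2   1   1   1]
 [  1   0   1   1   1   1   1   2   1   0   0   0]]
```

```bash
cat > ren.py <<'E'
from h import *
p=[.5694,.1703,-.235];K=12
def hull(cam,pts,box):
    x0,x1,y0,y1=box;q=np.array([proj1(cam,w) for w in wpt(p,pts)]);q=((q-[x0,y0]+.5)*K-.5)
    m=np.zeros(((y1-y0)*K,(x1-x0)*K),np.uint8);h=cv2.convexHull(q.astype(np.float32))
    cv2.fillPoly(m,[np.round(h*16).astype(np.int32)],255,shift=4);return m>0
def down(m,s,box): 
    m=cv2.GaussianBlur(m.astype(np.float32),(0,0),s*K);return cv2.resize(m,(box[1]-box[0],box[3]-box[2]),interpolation=cv2.INTER_AREA)
def bx(x0,x1,y0,y1,z0,z1): return [(x,y,z) for x in(x0,x1) for y in(y0,y1) for z in(z0,z1)]
def red(im,cam,box):
    r=(im[...,2]-im[...,:2].mean(2))[box[2]:box[3],box[0]:box[1]]
    def f(v,full=False):
        x,y,s,L=v[0]/1e3,v[1]/1e3,abs(v[2])+.2,v[3]/1e3
        top=hull(cam,[(x-.006,y+L,.0175),(x+.006,y+L,.0175),(x-.006,y+L-.018,.0175),(x+.006,y+L-.018,.0175)],box)|hull(cam,[(x-.004,y+L,.0175),(x+.004,y+L,.0175),(x,y,.0155)],box)
        sc=hull(cam,[(x+.0035*np.cos(a),y+L-.009+.0035*np.sin(a),.02) for a in np.arange(0,6.3,.5)],box)
        al=hull(cam,bx(x-.006,x+.006,y+L-.018,y+L,.009,.0175),box)
        A=np.stack([down(m,s,box).ravel() for m in(top&~sc,sc,al&~top&~sc)],1)
        c=np.linalg.lstsq(A,r.ravel(),rcond=None)[0];e=A@c-r.ravel();return (c,e.std()) if full else e
    b=None
    for x in(-106,-110,-113):
      for L in (0,-5):
        o=least_squares(f,[x,-33,.3,L],diff_step=.01,x_scale=[1,1,.2,1])
        if b is None or o.cost<b.cost:b=o
    return b.x.round(2),f(b.x,True)
def arm(im,cam,box,bg,shut=0):
    g=bg-im.mean(2)[box[2]:box[3],box[0]:box[1]]
    def f(v,full=False):
        x=(v[0])/1e3;w=abs(v[1])/1e3;s=abs(v[2])+.2;y=v[3]/1e3
        a=hull(cam,bx(x-w,x+w,y,-.014,.011,.017),box);t=hull(cam,bx(x-w,x+w,y,-.014,.017,.017),box)
        pl=hull(cam,bx(x-.006,x+.006,-.014,.014,.014,.068),box)
        A=np.stack([down(m,s,box).ravel() for m in(pl,t&~pl,a&~t&~pl)],1);c=np.linalg.lstsq(A,g.ravel(),rcond=None)[0];e=A@c-g.ravel();return (c,e.std()) if full else e
    b=None
    for x in(-69,-71,-74):
        o=least_squares(f,[x-shut,3,.3,-32],diff_step=.01,x_scale=[1,1,.2,1],loss="soft_l1",f_scale=15)
        if b is None or o.cost<b.cost:b=o
    return b.x.round(2),f(b.x,True)
if __name__=="__main__":
    T=cv2.imread("pics/top0.png").astype(float);S=cv2.imread("pics/side0.png").astype(float);S7=cv2.imread("pics/s7.png").astype(float)
    print("red top",red(T,"top",(262,279,215,229)));print("red side",red(S,"side",(287,301,189,200)));print("red s7",red(S7,"side",(287,301,189,200)))
    print("arm top",arm(T,"top",(252,272,205,216),177));print("arm side",arm(S,"side",(303,311,174,196),220))
E
python3 ren.py
```

```text
red top (array([-1.0872e+02, -3.3740e+01,  7.0000e-02, -4.4800e+00]), (array([ 101.56753857,  -21.40569399, -199.50687462]), np.float64(5.99801554399186)))
red side (array([-110.67,  -41.86,    0.5 ,   -3.74]), (array([119.87505802,  63.31277608,   3.69880803]), np.float64(3.7495860231875198)))
red s7 (array([-113.35,  -31.55,    0.49,   -3.38]), (array([20.2496294 , 10.10633652, 62.80452163]), np.float64(2.7397720043692866)))
arm top (array([-71.26,   4.17,   0.16, -31.35]), (array([ 125.37576428,   99.82105316, -226.83515109]), np.float64(14.287348566887662)))
arm side (array([-72.85,   3.65,   0.43, -32.94]), (array([178.85322598, 154.78498658, 128.333629  ]), np.float64(12.700970022504102)))
```

```bash
python3 -m crank '2 0 0.7 0 0; 3.7 0 0.7 0 0; 3.7 0 0.7 0 0; 3.7 0 0.7 0 0; 3.7 0 0.7 0 0'; cat >> h.py <<'E'
def pull():
    st();e=np.array(manip.state()["eef_pos"]);d=e-[.5009,.1851,.0325];print("pull mm",1000*(d@[-.9725,.2328,0]))
E
python3 - <<'E'
from h import *
pull();s=manip.read_camera("side");t=manip.read_camera("top");cv2.imwrite("pics/s9.png",s);cv2.imwrite("pics/t9.png",t)
for n in("pointer","index_tip","grip_point"):
    for c in("side","top"):
        for r in manip.tip_of(c,n)[:1]: print(c,n,r)
print(s[186:200,288:304].mean(2).astype(int));r=s.astype(int);print((r[...,2]-r[...,:2].mean(2))[190:200,289:301].astype(int))
E
```

```text
time_s: 17.1
eef_pos: [0.4646, 0.1929, 0.0325]
tcp_rot: [[-0.972, 0.234, 0.003], [0.234, 0.972, -0.001], [-0.003, -0.0, -1.0]]
ft_force: [7.9, -4.6, -6.7]
grip_width: 0.318
finger_force: 70.3
17.1 [0.4646 0.1929 0.0325] yaw 166.47 tilt [-3.2e-03 -1.0e-04 -1.0e+00] F [ 7.9 -4.6 -6.7] w 27.1 ff 70.30938863754272
pull mm 37.092067685994735
side pointer {'xy': [295.6, 192.9], 'confidence': 0.43}
side index_tip {'xy': [296.8, 175.5], 'confidence': 0.48}
side grip_point {'xy': [297.1, 178.5], 'confidence': 0.64}
top grip_point {'xy': [264.7, 186.6], 'confidence': 0.69}
[[131 132 131 132 131 126 108  77  65  65  64  68  76  84  87  92]
 [131 132 133 131 131 129 111  71  42  37  39  54  79  97 111 115]
 [132 131 131 125 116 114 102  69  33  26  31  61  88 101 117 128]
 [115 116 115 110 100  98  94  74  37  28  37  69  92  97 104 119]
 [ 99 100  99  98  97  95  94  79  45  39  59  84  95  95  98 104]
 [ 98  97  97  97  97  96  91  76  50  53  77  94  96  97  97  97]
 [ 97  97  97  97  96  94  84  62  49  64  89  95  97  96  96  96]
 [ 98  97  97  96  92  84  73  53  58  77  95  96  96  97 101 108]
 [ 96  97  97  96  87  73  71  64  66  85  96 103 106 109 138 169]
 [ 89  95  93  92  80  63  65  61  67  88 112 144 161 159 185 203]
 [ 92  97  92  86  71  54  52  56  70  98 137 180 196 184 199 201]
 [128 106  99  87  72  63  64  71  87 132 180 202 207 200 204 197]
 [167 122 111 101  98 101  98  92 101 136 169 174 180 183 183 176]
 [196 175 171 170 171 171 151 115 137 172 178 179 183 184 185 185]]
[[ 0  0  0  0  0  1  0  0 -1  0  0  0]
 [ 0  0  0  1  1  0  0  0  0  1  0  0]
 [ 0  0  1  1  2  1  2  1  0  0  0  0]
 [ 0  0  0  5 10  9 15 10  1  0  1  0]
 [ 0  0  1  8 18 11 21 23  6  0  0  0]
 [ 0  0  3 17 32 25 33 28  8  1  0  0]
 [ 1  0  8 31 55 56 49 24  4  1  0  1]
 [ 0  0  9 34 50 51 39 15  2  1  1  2]
 [ 0  1  3 12 14 16 14  5  1  1  2  1]
 [ 1  1  1  2  1  1  2  0  1  1  0  0]]
```

```bash
python3 -m crank '1.1 0 0.5 0 0; 1.1 0 0.5 0 0; 1.1 0 0.5 0 0; 1.1 0 0.5 0 0; 1.1 0 0.5 0 0'; python3 - <<'E'
from h import *
pull();s=manip.read_camera("side");cv2.imwrite("pics/s10.png",s)
o=cv2.imread("pics/side0.png").astype(int)
# green seated check: cap centre vs expected
h=cv2.cvtColor(s,cv2.COLOR_BGR2HSV);m=(h[...,0]>45)&(h[...,0]<90)&(h[...,1]>90);m[:140]=0;m[175:]=0;m[:,:315]=0;m[:,345:]=0
y,x=np.where(m);print("cap px",x.min(),x.max(),y.min(),y.max());p=[.5694,.1703,-.235]
for X in((-.011,-.012,.108),(.027,-.012,.108),(-.011,.012,.108),(.027,.012,.108),(-.011,-.012,.096)): print(proj1("side",wpt(p,[X])[0]).round(1))
g=s.mean(2)
for r in(188,189,190,191,192): 
    w=np.clip(97-g[r,292:301],0,None);print(r,(w*np.arange(292,301)).sum()/w.sum())
print(g[186:200,288:304].astype(int))
E
```

```text
time_s: 18.12
eef_pos: [0.4642, 0.193, 0.0325]
tcp_rot: [[-0.972, 0.234, 0.004], [0.234, 0.972, -0.001], [-0.004, 0.0, -1.0]]
ft_force: [7.8, -5.7, -2.3]
grip_width: 0.317
finger_force: 70.8
18.12 [0.4642 0.193  0.0325] yaw 166.45 tilt [-4.3e-03  3.0e-04 -1.0e+00] F [ 7.8 -5.7 -2.3] w 27.0 ff 70.79657435417175
pull mm 37.548157489028554
cap px 328 340 160 168
[328.3 164.1]
[340.9 164.7]
[329.6 160.9]
[342.  161.6]
[328.4 167.7]
188 297.0261904761905
189 296.67838541666663
190 296.467105263158
191 296.1855670103092
192 295.7142857142858
[[131 132 132 131 131 126 104  71  64  64  64  68  76  85  91  97]
 [132 132 132 131 131 128 109  61  38  37  39  54  78  98 113 119]
 [131 132 131 125 116 112  97  57  29  28  35  63  88 101 117 128]
 [116 115 115 109 100  97  86  55  31  30  49  77  93  97 105 119]
 [100  99  99  98  97  96  86  62  40  40  63  87  96  97  97 104]
 [ 97  97  97  96  97  97  85  61  48  53  78  95  96  96  97  97]
 [ 96  97  97  97  96  94  80  51  51  66  90  96  97  97  96  96]
 [ 98  97  97  97  91  84  72  52  64  84  95  97  96  97 101 107]
 [ 96  96  96  96  86  73  71  62  69  90  99 105 106 109 138 169]
 [ 89  95  93  92  80  63  65  60  68  96 126 154 162 158 185 204]
 [ 92  96  93  86  72  55  53  54  77 131 175 190 197 183 198 200]
 [128 106 100  87  71  64  65  71  91 152 201 204 208 200 204 197]
 [166 121 111 102  98 101  98  92 101 138 171 175 180 182 183 176]
 [195 175 171 170 172 171 150 115 138 172 179 180 182 185 184 186]]
```

```bash
python3 -m crank '1 0 0.3 0 0; 1 0 0.3 0 0; 1 0 0.3 0 0; 1 0 0.3 0 0; 1 0 0.3 0 0; 1 0 0.3 0 0; 1 0 0.3 0 0; 1 0 0.3 0 0'; python3 - <<'E'
from h import *
pull();s=manip.read_camera("side");cv2.imwrite("pics/s11.png",s)
r=s.astype(int);g=(r[...,2]-r[...,:2].mean(2))[188:200,287:301];print("red",(g*np.arange(287,301)).sum()/g.sum(),(g.T*np.arange(188,200)).sum()/g.sum())
E
```

```text
time_s: 19.18
eef_pos: [0.4635, 0.1931, 0.0325]
tcp_rot: [[-0.972, 0.234, 0.005], [0.234, 0.972, -0.001], [-0.005, 0.0, -1.0]]
ft_force: [8.4, -7.0, 0.1]
grip_width: 0.315
finger_force: 71.1
19.18 [0.4635 0.1931 0.0325] yaw 166.45 tilt [-4.7e-03  5.0e-04 -1.0e+00] F [ 8.4 -7.   0.1] w 26.9 ff 71.0532546043396
pull mm 38.241161410251216
red 293.95435435435434 195.77057057057058
```

```bash
python3 -c "
from cell import manip
print(manip.hand_in())"
```

```text
the job is handed in; nothing more can be done
None
```

I handed the job in with the green module plugged in and the gripper still holding the shutter open about 38.2 mm. My camera estimates put the index anywhere from 37.5 to about 39 mm, so the pointer may be off it by up to about 1 mm.

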